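# Clamp the seasoning shaker in the counter clamp and hold it

## Task

The seasoning shaker is to have its cap unscrewed for refilling. Stand it upright on the counter clamp between the two jaws and let go of it, then pump the clamp's pair of upright handles (squeeze together, let open, squeeze again) until the moving jaw has pushed the shaker into the V of the fixed jaw. Finish while still squeezing the handles, so that the jaw keeps pressing the shaker lightly but firmly, without crushing the glass; move the jaw only by the handles, and leave the other things alone.

Things in the scene. Friction and masses are not known exactly. Their poses are not given: they have to be found in the camera images.
- clamp: Grey steel and aluminium counter clamp, bolted down, 305 mm long, 100 mm wide. Origin on the counter top, midway under the two handles. x axis: along the clamp, from the handles towards the jaws; z up; base from x = -90 to 215 mm. The shaker stands on its level deck, 30 mm above the counter, 84 mm wide, with a 24 mm slot along the middle for a toothed bar (the shaker bridges it).
- fixed_jaw: Fixed jaw on the deck, at clamp x = 63 to 98 mm, 50 mm wide, top 80 mm above the counter; its ribbed rubber V faces +x and seats the shaker with its axis at clamp x = 107 mm, y = 0. A good place to stand the shaker first is x = 115 mm, y = 0: clear of both jaws. Origin and axes as the clamp's, but 30 mm higher.
- jaw: Moving jaw. Origin: centre of its ribbed rubber face, 55 mm above the counter; the face is 50 mm wide and looks along the clamp's -x at the fixed jaw. 19 mm thick behind the face, top 80 mm above the counter. The face starts at clamp x = 159 to 189 mm; pumping draws it towards the fixed jaw. At x = 127 mm it holds the seated shaker.
- jaw_travel (a joint): Travel of the moving jaw, m: 0 fully open, grows as it closes (its face is at clamp x = 0.189 minus this). Starts at 0 to 0.03; about 0.062 when the shaker is seated. When the handles open again the jaw stays where it is (3 N of friction), but its pressure fades.
- swing (a joint): Inward swing of either handle, rad (linked, both swing equally): 0 open, 0.10 at the stop; they spring open when let go. A full squeeze draws the jaw up to 26 mm (teeth every 7 mm, so a squeeze may begin idle). F newtons a finger press the jaw with about 0.55 F - 6 N: 22 to 40 N is right, over 50 N crushes the glass. Against the shaker the handles stop before their end.
- handle_a: First upright handle, hinged low down; origin: its hinge, at clamp x = -24 mm, 48 mm above the counter. Its rubber grip, 14 mm thick, 22 mm wide (clamp y), reaches from 93 to 153 mm above the counter; squeeze it about 133 mm above the counter, where its outer face is at clamp x = -31 mm when open. Squeeze from above along the clamp's x, one finger outside each handle.
- handle_b: The same, second handle (jaw side): hinge at clamp x = +24 mm, outer face at +31 mm when open. The pair measures 62 mm over the outer faces when open, 45 mm fully squeezed, always centred on the clamp's origin.
- shaker: Seasoning shaker of glass with a grey domed cap, 44 mm in diameter, 90 mm tall, about 0.1 kg, standing upright on the counter; origin: centre of its foot, z up. The round glass is slightly barrel-shaped, widest 30 mm up, and reaches to about 66 mm; the cap above it is 34 mm wide.
- apple: Apple, 77 mm, lying on the counter beyond the shaker; leave alone.
- tape_roll: Roll of tape lying flat, 104 mm across, 25 mm high; leave alone.
- sauce_bottle: White sauce bottle standing on the counter, 53 x 87 mm, 174 mm tall; leave alone.
Mind the look-alikes: they are no part of the job. What is shaped like the shaker but purple is not meant.

How it is judged:
On the way, in this order (a step that is already met when the one before it is completed fails the run):
1. the shaker stands upright on the deck between the jaws, let go, not yet clamped (z of shaker in the frame of clamp between 0.026 and 0.034 m and angle between shaker's own z axis and vertical below 0.08 rad and x of shaker in the frame of clamp between 0.095 and 0.17 m and contact force between the fingers and shaker below 0.3 N and contact force between jaw and shaker below 1 N), for 0.2 s.
2. the moving jaw, drawn by the handles, touches the shaker (contact force between jaw and shaker above 1 N and value of joint swing above 0.01 rad), for 0.05 s.
At the end, for the whole second after the job is handed in: The shaker stands upright (within 0.08 rad) on the deck, seated in the fixed jaw's V (axis within 6 mm), touched by nothing of the robot; the moving jaw presses it with 4 to 25 N; the robot's fingers are still squeezing the handles (more than 2 N, handles swung in by more than 0.01 rad) (z of shaker in the frame of clamp between 0.026 and 0.034 m and angle between shaker's own z axis and vertical below 0.08 rad and x of shaker in the frame of clamp between 0.101 and 0.113 m and y of shaker in the frame of clamp between -0.006 and 0.006 m and contact force between jaw and shaker between 4 and 25 N and contact force between fixed_jaw and shaker above 2 N and value of joint swing above 0.01 rad and (contact force between the fingers and handle_a above 2 N or contact force between the fingers and handle_b above 2 N) and contact force between each of the arm, the fingers and shaker below 0.3 N and linear speed of shaker below 0.02 m/s); the arm keeps its last pose, push and grip.
It fails at once if the moving jaw presses the shaker with more than 25 N (crushed) (contact force between jaw and shaker above 25 N).
It fails at once if the shaker is tipped over (angle between shaker's own z axis and vertical above 0.7 rad).
It fails at once if the robot pushes the moving jaw directly (contact force between any of the fingers, the arm and jaw above 3 N).
It fails at once if a bystander is moved (distance of any of apple, tape_roll, sauce_bottle from where it was at the start of the episode above 0.03 m).
It also fails if it takes over 48 s, if anything falls off the work surface, if the arm or the gripper's body presses on something with over 40 N, if the wrist force passes 120 N, or if a joint passes its speed limit or range.

## Robot

A 6-joint arm with a two-finger parallel gripper is mounted at the origin on a cart in front of the work surface, level with it; the furniture and walls round the work are solid. World frame = base frame: x ahead of the robot, y to its left, z up, the work surface at z = 0. Lengths are in m, angles in rad, forces in N, time in s.
With the tool pointing down it reaches from about 0.425 to 0.95 m from the base axis. Payload 3.5 kg.
Tool frame: the origin (TCP) lies on the centre line of the jaws, within the pads' length; the fingertips stand 25 mm ahead of it and the grasp point (between the pads) lies 6 mm ahead of it (ctrl.finger_overhang is the distance from the TCP to the fingertips, in m); z points along the fingers, y is the line along which they close (so a half turn about z gives the same grasp; the last joint's range is limited). The gripper opens to 85 mm and grips with 20 to 120 N. Pads are 22 mm wide; open, the fingers measure 114 mm over their backs; the gripper's body (76 mm by 85 mm) begins 54 mm behind the grasp point. The pads swing forward as they close: fully open they stand 13 mm farther back than shut.
Start: joints at [-1.369, 0.286, 1.577, -0, 1.279, -0.15], TCP at [0.233, -0.634, 0.256] pointing down, gripper open.
Joint ranges: [-2.77, 2.77], [-0.9, 2.22], [0.21, 2.48], [-1.53, 4.67], [0.24, 2.81], [-2.84, 2.84]. Speed limits (rad/s): [2.79, 2.79, 3.14, 3.14, 3.14, 3.14].

## Interface

Orientations are given as a unit quaternion [x, y, z, w].
In Python, from plant import get_state, imaging, job, ctrl gives the robot as it stands.
- The arm moves only by the tool jog_arm, never from a script. Its argument "increments" is a list of rows, each an object of numbers: "dx", "dy", "dz": the shift along the world's x, y, z each as a share of 12 cm, from -1 to 1; "ax", "ay", "az": the turn, a rotation vector about the world's x, y, z each as a share of pi/2 rad, from -1 to 1; "gripper": the gripper command: -1 is shut, 1 is fully open, values between are in proportion. A call has 1 to 10 rows; each row is the pose to reach, as a shift and turn from the pose commanded when the call began; what a row does not reach only later rows make up. A row lasts 1/10 s, in which the tool goes at most 50 mm and 8.59 degrees, less where a joint would pass 70% of its speed; a pose out of reach is approached as far as the arm can. A call with a number of a shift or a turn outside -1 to 1 is refused whole. A call with a gripper value outside its range is refused whole. The fingers move at their own pace and stop on an object; "force" is the grip in N (left out, the last holds). Time passes only in rows, so rows that repeat a pose let the fingers close. It gives the time, the measured TCP pose, the force, the opening and the grip force at its end, in the units of the state.
- get_state(): the state, without advancing time (a new reading comes with each control period).
- imaging.read_camera(name): name is "scene" or "top" or "wrist"; returns a dict with "frame" (480x640x3 uint8, blue, green, red), "depth" (480x640 float32, m along the optical axis (not along the pixel's ray), 0 where there is no reading), "camera_matrix" (3x3 intrinsics, pixels), "extrinsics" (4x4, takes a point from camera to world coordinates); the wrist camera has in their place "mount" (4x4, takes a point from camera to tool coordinates, whose origin is the TCP and whose axes are the flange's). Camera axes: x right, y up, looking along -z (the intrinsics and any distortion apply to the point x, -y, -z); pixel columns grow to the right and rows downward; lengths in m; the calibration is good to about 2 mm. The wrist camera is an equidistant fisheye: a pixel r from the principal point sees the ray r / f radians off the axis. A picture is of the moment at which its call begins: read the wrist's pose just before it.
- job.sign_off(): hands the job in; it is judged then, once.
The state is a dict: "time": time; "qpos": joint angles; "dq": joint speeds; "joint_efforts": joint torques, N m; "eef_pos": TCP position; "tcp_rot": TCP orientation; "contact_force": force on the tool from outside, world axes, zero at the start; "wrist_torque": the same for the moment, N m; "opening": opening from 0.0 (shut) to 1.0 (fully open); "finger_force": force on a finger pad.
Only numpy, scipy, OpenCV 4.12 (cv2) and the standard library are available. Lean on these libraries where they do the work, as an engineer would, in place of code of your own. Each camera call takes 0.05 s, during which the arm holds its last target. There are 200 camera calls.

## Working session

There is one attempt and no reset: what is moved stays moved. The work goes in short steps, Python scripts to look and compute and a tool call to move; the robot and the scene stay as the last step left them, time stands still between calls to the robot, and variables do not carry over. Pictures are saved under pics/ and viewed, at most 10 in all, crops included, and the job is handed in when it is done.

Besides the shell and the picture viewer there is one more tool, called after ">>>" as name(argument=value, ...) on one line, values as JSON. jog_arm: Moves the arm, as the interface text tells. Shift numbers are shares of 12 cm and turn numbers shares of pi/2 rad, none past 1 either way. Its arguments: {"type":"object","properties":{"increments":{"type":"array"},"force":{"type":"number"}},"required":["increments"]}

```bash
mkdir -p pics && python3 - <<'E'
from plant import get_state, imaging, job, ctrl
import cv2,numpy as np
s=get_state();print({k:np.round(v,3).tolist() for k,v in s.items()}, ctrl.finger_overhang)
for n in("scene","top"):
    d=imaging.read_camera(n);cv2.imwrite(f"pics/{n}0.png",d["frame"])
    np.savez(f"{n}0.npz",**d);print(n,d["camera_matrix"],d["extrinsics"].round(3))
E
```

```text
{'time': 0.0, 'qpos': [-1.369, 0.287, 1.578, 0.0, 1.279, -0.15], 'dq': [0.001, -0.001, -0.0, -0.001, -0.001, -0.0], 'joint_efforts': [-0.002, -40.599, -29.263, -0.0, 0.006, 0.0], 'eef_pos': [0.233, -0.633, 0.255], 'tcp_rot': [0.985, 0.175, -0.0, -0.001], 'contact_force': [-0.558, 0.504, -0.753], 'wrist_torque': [0.031, -0.021, 0.003], 'finger_force': 0.0, 'opening': 1.0} 0.025
scene [[578.68380338   0.         314.045946  ]
 [  0.         578.68380338 237.24194546]
 [  0.           0.           1.        ]] [[ 0.6    0.488 -0.634 -0.404]
 [-0.8    0.355 -0.484 -0.748]
 [-0.011  0.797  0.603  0.956]
 [ 0.     0.     0.     1.   ]]
top [[557.14955504   0.         320.8230003 ]
 [  0.         557.14955504 243.15993034]
 [  0.           0.           1.        ]] [[-0.024  0.998 -0.057  0.431]
 [-1.    -0.024 -0.    -0.043]
 [-0.002  0.057  0.998  1.279]
 [ 0.     0.     0.     1.   ]]
```

View pics/top0.png

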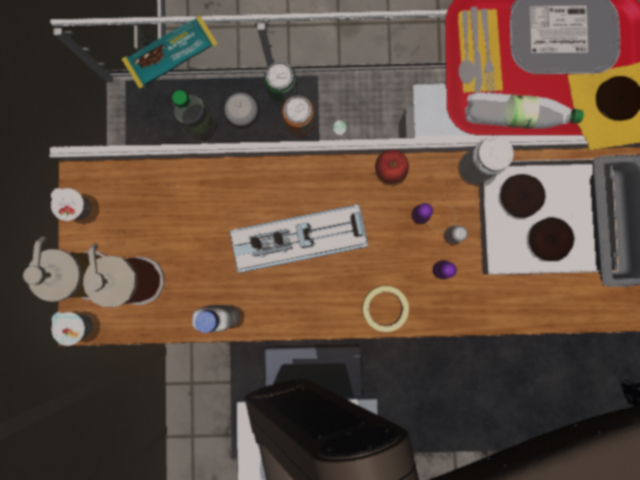

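View pics/scene0.png

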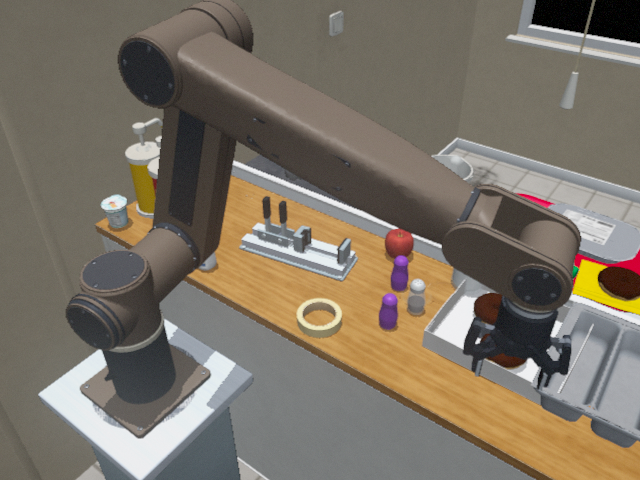

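The top view shows the grey-capped shaker at about (457,234). The two purple look-alikes are at (422,213) and (444,269). The clamp spans (232..367, 207..270), with handles on the left near (256,243) and (280,240) and the jaws on the right. The grey one fits the description, so I'll confirm it in a crop and measure it.

```bash
cat > h.py <<'E'
import numpy as np,cv2
def ray(d,u,v):
    K=d["camera_matrix"];E=d["extrinsics"]
    r=np.array([(u-K[0,2])/K[0,0],-(v-K[1,2])/K[1,1],-1.]);return E[:3,3],E[:3,:3]@r
def onplane(d,u,v,z):
    o,r=ray(d,u,v);return o+r*(z-o[2])/r[2]
def cloud(d):
    v,u=np.mgrid[:480,:640];K=d["camera_matrix"];E=d["extrinsics"];D=d["depth"]
    P=np.stack([(u-K[0,2])/K[0,0]*D,-(v-K[1,2])/K[1,1]*D,-D],-1)
    return P@E[:3,:3].T+E[:3,3]
E
python3 - <<'E'
from h import *
t=dict(np.load("top0.npz"));s=dict(np.load("scene0.npz"))
P=cloud(t);Z=P[...,2]
print("table z",np.median(Z[180:200,250:350]))
# shaker: points above 0.03
m=(Z>0.05).astype(np.uint8);m[:, :440]=0;m[:,475:]=0;m[:222]=0;m[252:]=0
q=P[m>0];print("shaker",m.sum(),q.mean(0),q.min(0),q.max(0))
v,u=np.nonzero((Z>0.075)&(m>0));print("cap px",u.mean(),v.mean(),onplane(t,u.mean(),v.mean(),0.085))
# clamp
c=((Z>0.012)&(Z<0.2)).astype(np.uint8);c[:200]=0;c[278:]=0;c[:,:222]=0;c[:,376:]=0
lo=((Z>0.02)&(Z<0.036)&(c>0))
v,u=np.nonzero(lo);q=P[lo];print("deck z",np.percentile(q[:,2],[5,50,95]))
(cx,cy),wh,a=cv2.minAreaRect((q[:,:2]*1000).astype(np.float32));print("rect",cx,cy,wh,a)
for r in (P[(c>0)&(Z>0.06)&(Z<0.09)],P[(c>0)&(Z>0.13)]):
    print(len(r),r.mean(0),r.min(0),r.max(0))
a=cv2.resize(t["frame"][195:285,220:380],None,fx=4.9,fy=4.9,interpolation=cv2.INTER_CUBIC)
b=cv2.resize(s["frame"][240:345,370:450],None,fx=2.3,fy=2.3)
o=np.zeros((600,800,3),np.uint8);o[:a.shape[0],:a.shape[1]]=a[:,:800]
b=cv2.resize(b,(120,155));o[443:598,:120]=b;bb=cv2.resize(t["frame"][195:285,400:490],(155,155));o[443:598,130:285]=bb
k=cv2.resize(s["frame"][190:280,235:365],(225,155));o[443:598,300:525]=k
cv2.imwrite("pics/crop1.png",o)
E
```

```text
table z 1.1264405405664313e-05
shaker 256 [ 0.51202659 -0.33510189  0.08842237] [ 0.4311693  -0.35742101  0.05036586] [ 0.53162968 -0.04326697  1.27896224]
cap px 458.74747474747477 233.43939393939394 [ 0.51287737 -0.33946052  0.085     ]
deck z [0.02234381 0.02963706 0.03397835]
rect 516.286865234375 8.63739013671875 (84.47283935546875, 293.0047302246094) 10.207018852233887
593 [ 0.52239696 -0.03239807  0.07605495] [ 0.47791015 -0.13272677  0.06003872] [0.56332004 0.11616643 0.0872112 ]
163 [0.50464411 0.06942129 0.1503931 ] [0.4899173  0.03864246 0.13009116] [0.52034279 0.10085907 0.15813072]
```

View pics/crop1.png

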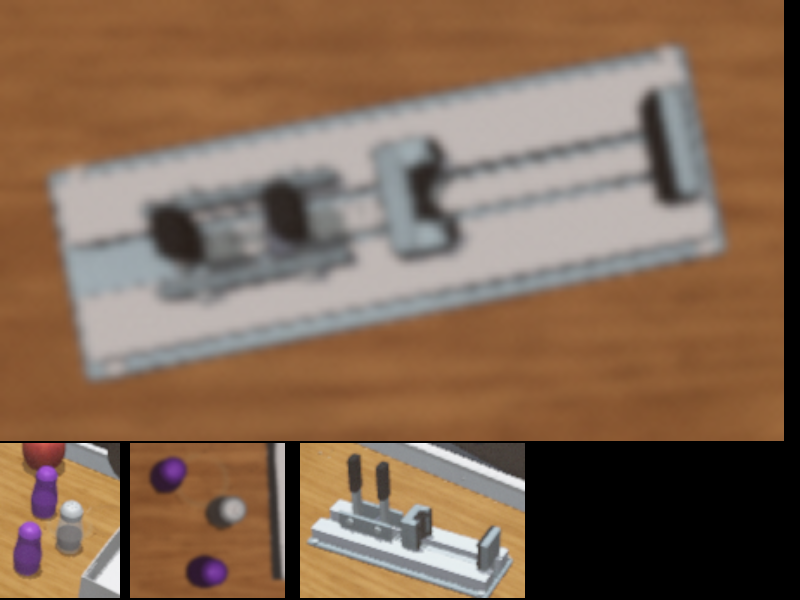

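The crop confirms it: the clear glass body with a grey cap is the target, and the other two are purple. Next I'll measure the neighbours for finger clearance and take a second fix on the shaker from the scene camera.

```bash
python3 - <<'E'
from h import *
t=dict(np.load("top0.npz"));s=dict(np.load("scene0.npz"))
P=cloud(t);Z=P[...,2];D=t["depth"]
for n,d,box in(("top",t,(400,195,480,290)),("scene",s,(370,240,450,345))):
    P=cloud(d);Z=P[...,2];ok=(d["depth"]>0)&(Z<.12);hsv=cv2.cvtColor(d["frame"],cv2.COLOR_BGR2HSV)
    b=np.zeros(Z.shape,bool);x0,y0,x1,y1=box;b[y0:y1,x0:x1]=1
    pur=((hsv[...,0]>125)&(hsv[...,0]<155)&(hsv[...,1]>90)&b).astype(np.uint8)
    N,L,S,C=cv2.connectedComponentsWithStats(pur)
    for i in range(1,N):
        if S[i,4]>40:
            q=P[(L==i)&ok&(Z>.07)];print(n,"purple",C[i],q.mean(0).round(4) if len(q) else '',len(q))
    # cap: unsaturated, high
    g=(hsv[...,1]<70)&b&ok&(Z>.068)&(Z<.1)&(np.abs(P[...,1]+.34)<.03)&(np.abs(P[...,0]-.512)<.03)
    v,u=np.nonzero(g);q=P[g];print(n,"cap",len(q),u.mean(),v.mean(),q.mean(0).round(4),q.min(0).round(4),q.max(0).round(4), onplane(d,u.mean(),v.mean(),.08))
P=cloud(t);Z=P[...,2]
o=np.array([.5052,.0701]);a=np.deg2rad(10.2);ex=np.array([np.sin(a),-np.cos(a)]);ey=np.array([np.cos(a),np.sin(a)])
X=(P[...,:2]-o)@ex;Y=(P[...,:2]-o)@ey
for lo,hi,x0,x1 in((.07,.09,.05,.12),(.07,.09,.13,.22),(.12,.17,-.06,.0),(.12,.17,.0,.06)):
    m=(Z>lo)&(Z<hi)&(X>x0)&(X<x1)&(abs(Y)<.05);print(lo,x0,m.sum(),np.percentile(X[m],[2,50,98]).round(4),np.percentile(Y[m],[2,50,98]).round(4),np.median(Z[m]))
m=(Z>.02)&(Z<.12)&(P[...,1]<-.36)&(P[...,1]>-.42)&(P[...,0]>.42)&(P[...,0]<.6)
print("tray edge y",np.percentile(P[m][:,1],[90,98]),np.median(Z[m]))
E
```

```text
top purple [422.4516129 212.4233871] [ 0.5633 -0.2665  0.0847] 181
top purple [444.81481481 269.39259259] [ 0.4359 -0.3123  0.0851] 188
top cap 205 458.3609756097561 233.48292682926828 [ 0.5129 -0.3389  0.0839] [ 0.497  -0.3574  0.0684] [ 0.5295 -0.3234  0.0922] [ 0.51314568 -0.33986437  0.08      ]
scene purple [399.56133056 272.74428274] [ 0.5574 -0.2714  0.0822] 147
scene purple [388.38461538 311.21301775] [ 0.4286 -0.318   0.083 ] 165
scene cap 176 417.5568181818182 286.16477272727275 [ 0.5063 -0.3443  0.0817] [ 0.4939 -0.3588  0.0683] [ 0.5281 -0.3247  0.0918] [ 0.50802187 -0.34359038  0.08      ]
0.07 0.05 281 [0.0632 0.076  0.0914] [-0.0243 -0.0004  0.0237] 0.07948593174453267
0.07 0.13 201 [0.1848 0.1936 0.2026] [-0.024  -0.0005  0.023 ] 0.07846942916807098
0.12 -0.06 88 [-0.0305 -0.0229 -0.0171] [-0.0107 -0.0007  0.0099] 0.1517155047215617
0.12 0.0 84 [0.0174 0.0248 0.0309] [-0.0109 -0.001   0.0102] 0.15149034767388958
tray edge y [-0.4068445  -0.40614615] 0.03862138106444224
```

>>> jog_arm(increments=[{"dx": 0.5, "dy": 0.5, "az": 0.1, "gripper": 0.5}, {"dx": 1, "dy": 1, "az": 0.2, "gripper": 0.5}, {"dx": 1, "dy": 1, "az": 0.3, "gripper": 0.5}, {"dx": 1, "dy": 1, "az": 0.4, "gripper": 0.5}, {"dx": 1, "dy": 1, "az": 0.45, "gripper": 0.5}, {"dx": 1, "dy": 1, "az": 0.45, "gripper": 0.5}], force=30)

```text
$.increments[0]: bad value
```

>>> jog_arm(increments=[{"dx": 0.5, "dy": 0.5, "az": 0.1, "gripper": 0.5}, {"dx": 1, "dy": 1, "az": 0.2, "gripper": 0.5}, {"dx": 1, "dy": 1, "az": 0.3, "gripper": 0.5}, {"dx": 1, "dy": 1, "az": 0.4, "gripper": 0.5}, {"dx": 1, "dy": 1, "az": 0.44, "gripper": 0.5}, {"dx": 1, "dy": 1, "az": 0.44, "gripper": 0.5}])

```text
$.increments[0]: bad value
```

>>> jog_arm(increments=[{"dx": 0.33, "dy": 0.44, "gripper": 0.5}, {"dx": 0.33, "dy": 0.44, "gripper": 0.5}, {"dx": 0.33, "dy": 0.44, "gripper": 0.5}, {"dx": 0.33, "dy": 0.44, "gripper": 0.5}])

```text
$.increments[0]: bad value
```

Refused, probably because every row needs all the fields.

>>> jog_arm(increments=[{"dx": 0.5, "dy": 0.5, "dz": 0, "ax": 0, "ay": 0, "az": 0.1, "gripper": 0.5}, {"dx": 1, "dy": 1, "dz": 0, "ax": 0, "ay": 0, "az": 0.2, "gripper": 0.5}, {"dx": 1, "dy": 1, "dz": 0, "ax": 0, "ay": 0, "az": 0.3, "gripper": 0.5}, {"dx": 1, "dy": 1, "dz": 0, "ax": 0, "ay": 0, "az": 0.4, "gripper": 0.5}, {"dx": 1, "dy": 1, "dz": 0, "ax": 0, "ay": 0, "az": 0.45, "gripper": 0.5}, {"dx": 1, "dy": 1, "dz": 0, "ax": 0, "ay": 0, "az": 0.45, "gripper": 0.5}], force=30)

```text
time: 0.7
eef_pos: [0.3532, -0.5126, 0.2558]
tcp_rot: [0.863, 0.506, -0.0, -0.0]
contact_force: [-0.5, -0.5, -0.3]
opening: 0.748
finger_force: 0.0
```

>>> jog_arm(increments=[{"dx": 0.5, "dy": 0.5, "dz": 0, "ax": 0, "ay": 0, "az": 0.1, "gripper": 0.5}, {"dx": 1, "dy": 1, "dz": 0, "ax": 0, "ay": 0, "az": 0.2, "gripper": 0.5}, {"dx": 1, "dy": 1, "dz": 0, "ax": 0, "ay": 0, "az": 0.3, "gripper": 0.5}, {"dx": 1, "dy": 1, "dz": 0, "ax": 0, "ay": 0, "az": 0.4, "gripper": 0.5}, {"dx": 1, "dy": 1, "dz": 0, "ax": 0, "ay": 0, "az": 0.44, "gripper": 0.5}, {"dx": 1, "dy": 1, "dz": 0, "ax": 0, "ay": 0, "az": 0.44, "gripper": 0.5}])

```text
time: 1.3
eef_pos: [0.4728, -0.3934, 0.2559]
tcp_rot: [0.642, 0.767, -0.0, -0.0]
contact_force: [-0.7, 0.3, 0.4]
opening: 0.748
finger_force: 0.0
```

>>> jog_arm(increments=[{"dx": 0.32, "dy": 0.43, "dz": 0, "ax": 0, "ay": 0, "az": 0, "gripper": 0.5}, {"dx": 0.32, "dy": 0.43, "dz": 0, "ax": 0, "ay": 0, "az": 0, "gripper": 0.5}, {"dx": 0.32, "dy": 0.43, "dz": 0, "ax": 0, "ay": 0, "az": 0, "gripper": 0.5}, {"dx": 0.32, "dy": 0.43, "dz": 0, "ax": 0, "ay": 0, "az": 0, "gripper": 0.5}])

```text
time: 1.7
eef_pos: [0.5105, -0.3428, 0.2562]
tcp_rot: [0.642, 0.767, -0.0, -0.0]
contact_force: [0.1, 0.0, 0.3]
opening: 0.75
finger_force: 0.0
```

```bash
python3 - <<'E'
from plant import get_state, imaging
import cv2,numpy as np
s=get_state();d=imaging.read_camera("wrist");cv2.imwrite("pics/w1.png",d["frame"]);np.savez("w1.npz",pos=s["eef_pos"],rot=s["tcp_rot"],**d)
print(s["eef_pos"],s["tcp_rot"],d["mount"].round(3),d["camera_matrix"],d["depth"].max(),d.keys())
E
```

```text
[ 0.51049874 -0.34283608  0.25615912] [ 6.41769491e-01  7.66897491e-01 -3.86982789e-04 -9.33917350e-05] [[-0.     0.962  0.273  0.068]
 [ 1.     0.001 -0.002 -0.001]
 [-0.002  0.273 -0.962 -0.117]
 [ 0.     0.     0.     1.   ]] [[371.64829954   0.         320.55924338]
 [  0.         371.64829954 241.61861434]
 [  0.           0.           1.        ]] 1.6979758 dict_keys(['frame', 'depth', 'camera_matrix', 'mount'])
```

View pics/w1.png

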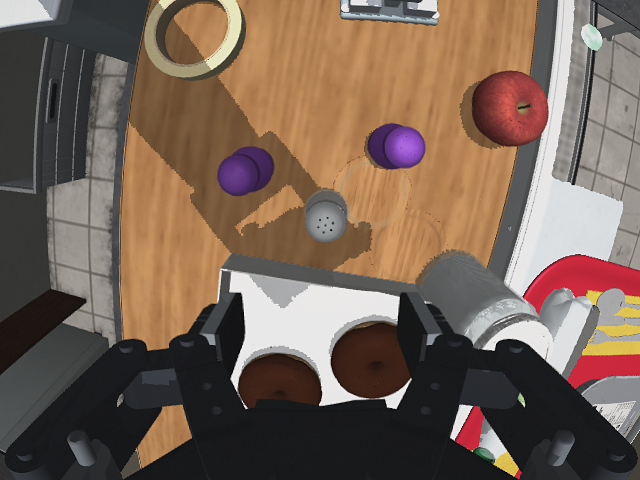

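The grey shaker's cap is centred at about (325,222), between the purple look-alikes at (240,172) and (403,147). I'll cast that ray to the cap height.

```bash
cat >> h.py <<'E'
def wray(d,u,v):
    from scipy.spatial.transform import Rotation as R
    K=d["camera_matrix"];a=np.array([u-K[0,2],v-K[1,2]]);r=np.hypot(*a);th=r/K[0,0]
    c=np.array([a[0]/r*np.sin(th),-a[1]/r*np.sin(th),-np.cos(th)]);M=d["mount"];T=R.from_quat(d["rot"]).as_matrix()
    return T@M[:3,3]+d["pos"],T@M[:3,:3]@c
def won(d,u,v,z):
    o,r=wray(d,u,v);return o+r*(z-o[2])/r[2]
E
python3 - <<'E'
from h import *
d=dict(np.load("w1.npz"));print(won(d,325,224,.089),won(d,326,221,.08), d["depth"][222,325])
print(won(d,403,147,.089),won(d,237,174,.089))
# cap circle
g=cv2.cvtColor(d["frame"],cv2.COLOR_BGR2GRAY)
c=cv2.HoughCircles(cv2.medianBlur(g[180:255,280:370],3),cv2.HOUGH_GRADIENT,1,50,param1=100,param2=12,minRadius=15,maxRadius=26);print(c)
if c is not None:
    x,y,r=c[0,0];print(x+280,y+180,won(d,x+280,y+180,.072))
E
```

```text
[ 0.51274756 -0.34044004  0.089     ] [ 0.51358693 -0.33989114  0.08      ] 0.29211986
[ 0.56097118 -0.26953843  0.089     ] [ 0.43830611 -0.31287178  0.089     ]
[[[45.5 40.5 18.3]]]
325.5 220.5 [ 0.51354606 -0.34129411  0.072     ]
```

>>> jog_arm(increments=[{"dx": 0.02, "dy": 0.02, "dz": -0.4, "ax": 0, "ay": 0, "az": 0, "gripper": 0.5}, {"dx": 0.02, "dy": 0.02, "dz": -0.8, "ax": 0, "ay": 0, "az": 0, "gripper": 0.5}, {"dx": 0.02, "dy": 0.02, "dz": -0.9, "ax": 0, "ay": 0, "az": 0, "gripper": 0.5}, {"dx": 0.02, "dy": 0.02, "dz": -0.9, "ax": 0, "ay": 0, "az": 0, "gripper": 0.5}])

```text
time: 2.15
eef_pos: [0.5116, -0.3395, 0.1457]
tcp_rot: [0.642, 0.767, 0.0, -0.003]
contact_force: [1.0, 0.3, 0.4]
opening: 0.752
finger_force: 0.0
```

>>> jog_arm(increments=[{"dx": 0, "dy": 0, "dz": -0.2, "ax": 0, "ay": 0, "az": 0, "gripper": 0.5}, {"dx": 0, "dy": 0, "dz": -0.4, "ax": 0, "ay": 0, "az": 0, "gripper": 0.5}, {"dx": 0, "dy": 0, "dz": -0.6, "ax": 0, "ay": 0, "az": 0, "gripper": 0.5}, {"dx": 0, "dy": 0, "dz": -0.8, "ax": 0, "ay": 0, "az": 0, "gripper": 0.5}, {"dx": 0, "dy": 0, "dz": -0.82, "ax": 0, "ay": 0, "az": 0, "gripper": 0.5}, {"dx": 0, "dy": 0, "dz": -0.82, "ax": 0, "ay": 0, "az": 0, "gripper": 0.5}])

```text
time: 2.75
eef_pos: [0.5143, -0.341, 0.052]
tcp_rot: [0.641, 0.767, -0.0, 0.001]
contact_force: [0.5, -0.0, 1.0]
opening: 0.75
finger_force: 0.0
```

>>> jog_arm(increments=[{"dx": 0, "dy": 0, "dz": 0, "ax": 0, "ay": 0, "az": 0, "gripper": 0.1}, {"dx": 0, "dy": 0, "dz": 0, "ax": 0, "ay": 0, "az": 0, "gripper": -0.3}, {"dx": 0, "dy": 0, "dz": 0, "ax": 0, "ay": 0, "az": 0, "gripper": -0.3}, {"dx": 0, "dy": 0, "dz": 0, "ax": 0, "ay": 0, "az": 0, "gripper": -0.3}, {"dx": 0, "dy": 0, "dz": 0, "ax": 0, "ay": 0, "az": 0, "gripper": -0.3}, {"dx": 0, "dy": 0, "dz": 0, "ax": 0, "ay": 0, "az": 0, "gripper": -0.3}, {"dx": 0, "dy": 0, "dz": 0, "ax": 0, "ay": 0, "az": 0, "gripper": -0.3}], force=30)

```text
time: 3.45
eef_pos: [0.515, -0.3411, 0.0531]
tcp_rot: [0.641, 0.767, -0.0, 0.003]
contact_force: [-0.6, 0.4, 6.5]
opening: 0.476
finger_force: 29.9
```

>>> jog_arm(increments=[{"dx": 0, "dy": 0, "dz": 0.1, "ax": 0, "ay": 0, "az": 0, "gripper": -0.3}, {"dx": 0, "dy": 0, "dz": 0.3, "ax": 0, "ay": 0, "az": 0, "gripper": -0.3}, {"dx": 0, "dy": 0, "dz": 0.5, "ax": 0, "ay": 0, "az": 0, "gripper": -0.3}, {"dx": 0, "dy": 0, "dz": 0.75, "ax": 0, "ay": 0, "az": 0, "gripper": -0.3}, {"dx": 0, "dy": 0, "dz": 1, "ax": 0, "ay": 0, "az": 0, "gripper": -0.3}, {"dx": 0, "dy": 0, "dz": 1, "ax": 0, "ay": 0, "az": 0, "gripper": -0.3}, {"dx": 0, "dy": 0, "dz": 1, "ax": 0, "ay": 0, "az": 0, "gripper": -0.3}])

```text
time: 4.15
eef_pos: [0.5135, -0.3397, 0.1709]
tcp_rot: [0.641, 0.767, -0.0, 0.001]
contact_force: [0.3, -0.2, -1.2]
opening: 0.469
finger_force: 30.3
```

```bash
python3 - <<'E'
from plant import get_state, imaging
import cv2,numpy as np
s=get_state();d=imaging.read_camera("wrist");e=imaging.read_camera("scene")
np.savez("w2.npz",pos=s["eef_pos"],rot=s["tcp_rot"],**d)
o=np.zeros((480,800,3),np.uint8);o[:,:480]=d["frame"][:,80:560];o[:320,480:]=cv2.resize(e["frame"][220:380,340:500],(320,320));cv2.imwrite("pics/w2.png",o);print(s["opening"],s["finger_force"])
E
```

```text
0.4687877826883525 30.34037145698676
```

View pics/w2.png

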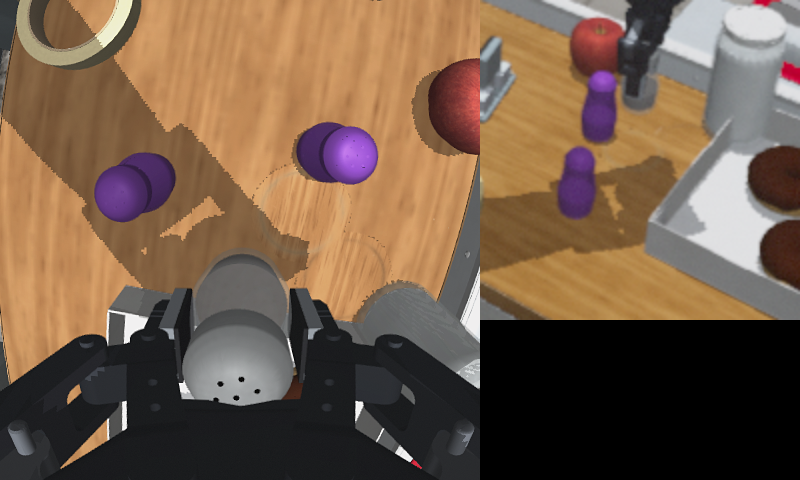

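The shaker is held upright between the pads, with its cap at about (240,360) in the wrist image. Now I'll carry it across above the clamp.

>>> jog_arm(increments=[{"dx": 0, "dy": 0.15, "dz": 0.1, "ax": 0, "ay": 0, "az": 0, "gripper": -0.3}, {"dx": 0.02, "dy": 0.4, "dz": 0.2, "ax": 0, "ay": 0, "az": 0, "gripper": -0.3}, {"dx": 0.04, "dy": 0.7, "dz": 0.2, "ax": 0, "ay": 0, "az": 0, "gripper": -0.3}, {"dx": 0.04, "dy": 1, "dz": 0.2, "ax": 0, "ay": 0, "az": 0, "gripper": -0.3}])

```text
time: 4.65
eef_pos: [0.5175, -0.2183, 0.1922]
tcp_rot: [0.641, 0.767, -0.0, -0.001]
contact_force: [0.7, 0.6, -0.8]
opening: 0.472
finger_force: 30.4
```

>>> jog_arm(increments=[{"dx": 0.02, "dy": 0.3, "dz": 0, "ax": 0, "ay": 0, "az": 0, "gripper": -0.3}, {"dx": 0.02, "dy": 0.6, "dz": 0, "ax": 0, "ay": 0, "az": 0, "gripper": -0.3}, {"dx": 0.04, "dy": 0.9, "dz": 0, "ax": 0, "ay": 0, "az": 0, "gripper": -0.3}, {"dx": 0.04, "dy": 1, "dz": 0, "ax": 0, "ay": 0, "az": 0, "gripper": -0.3}])

```text
time: 5.05
eef_pos: [0.5217, -0.0965, 0.1916]
tcp_rot: [0.64, 0.768, -0.0, -0.002]
contact_force: [0.0, -0.6, -0.9]
opening: 0.471
finger_force: 30.4
```

>>> jog_arm(increments=[{"dx": 0, "dy": 0.2, "dz": 0, "ax": 0, "ay": 0, "az": 0, "gripper": -0.3}, {"dx": 0.02, "dy": 0.4, "dz": 0, "ax": 0, "ay": 0, "az": 0, "gripper": -0.3}, {"dx": 0.02, "dy": 0.47, "dz": 0, "ax": 0, "ay": 0, "az": 0, "gripper": -0.3}, {"dx": 0.02, "dy": 0.47, "dz": 0, "ax": 0, "ay": 0, "az": 0, "gripper": -0.3}, {"dx": 0.02, "dy": 0.47, "dz": 0, "ax": 0, "ay": 0, "az": 0, "gripper": -0.3}])

```text
time: 5.55
eef_pos: [0.5252, -0.044, 0.1934]
tcp_rot: [0.641, 0.767, -0.001, -0.0]
contact_force: [0.5, 0.0, -1.2]
opening: 0.475
finger_force: 30.4
```

```bash
python3 - <<'E'
from plant import get_state, imaging
import cv2,numpy as np
s=get_state();print(s["eef_pos"],s["tcp_rot"],s["qpos"],s["opening"])
d=imaging.read_camera("wrist");np.savez("w3.npz",pos=s["eef_pos"],rot=s["tcp_rot"],**d)
cv2.imwrite("pics/w3.png",d["frame"])
E
```

```text
[ 0.52524267 -0.04402084  0.19337645] [ 6.41113117e-01  7.67446191e-01 -5.09289577e-04 -2.36426217e-04] [-2.75914882e-01  2.24237891e-02  1.99432066e+00 -8.16797652e-04
  1.12569546e+00 -4.54463352e-01] 0.47544970066500863
```

View pics/w3.png

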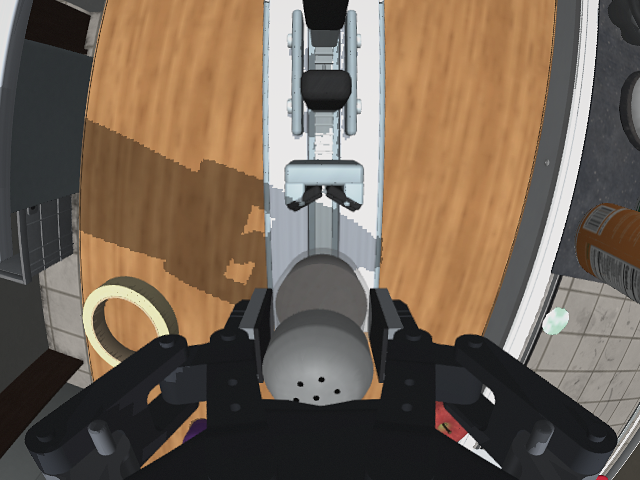

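The shaker is over the deck. The fixed jaw's back edge runs from (285,162) to (364,162), and handle b's grip is at (326,90). I'll check the alignment from these.

```bash
python3 - <<'E'
from h import *
d=dict(np.load("w3.npz"))
o=np.array([.5052,.0701]);a=np.deg2rad(10.2);ex=np.array([np.sin(a),-np.cos(a)]);ey=np.array([np.cos(a),np.sin(a)])
for u,v,z in((285,162,.08),(364,162,.08),(303,75,.153),(350,75,.153),(266,130,.03),(382,130,.03)):
    p=won(d,u,v,z)[:2]-o;print(u,v,(p@ex).round(4),(p@ey).round(4))
p=d["pos"][:2]-o;print(p@ex,p@ey)
E
```

```text
285 162 0.0618 -0.0235
364 162 0.0617 0.0254
303 75 0.0201 -0.0089
350 75 0.02 0.0107
266 130 0.0403 -0.0423
382 130 0.0401 0.0447
0.11586648392912632 -0.0004831513865682634
```

>>> jog_arm(increments=[{"dx": 0, "dy": 0, "dz": -0.2, "ax": 0, "ay": 0, "az": 0, "gripper": -0.3}, {"dx": 0, "dy": 0, "dz": -0.4, "ax": 0, "ay": 0, "az": 0, "gripper": -0.3}, {"dx": 0, "dy": 0, "dz": -0.6, "ax": 0, "ay": 0, "az": 0, "gripper": -0.3}, {"dx": 0, "dy": 0, "dz": -0.8, "ax": 0, "ay": 0, "az": 0, "gripper": -0.3}, {"dx": 0, "dy": 0, "dz": -0.86, "ax": 0, "ay": 0, "az": 0, "gripper": -0.3}, {"dx": 0, "dy": 0, "dz": -0.86, "ax": 0, "ay": 0, "az": 0, "gripper": -0.3}, {"dx": 0, "dy": 0, "dz": -0.86, "ax": 0, "ay": 0, "az": 0, "gripper": -0.3}])

```text
time: 6.3
eef_pos: [0.5263, -0.044, 0.0918]
tcp_rot: [0.641, 0.767, 0.0, 0.001]
contact_force: [0.9, 0.2, -1.3]
opening: 0.472
finger_force: 30.5
```

>>> jog_arm(increments=[{"dx": 0, "dy": 0, "dz": -0.02, "ax": 0, "ay": 0, "az": 0, "gripper": -0.3}, {"dx": 0, "dy": 0, "dz": -0.03, "ax": 0, "ay": 0, "az": 0, "gripper": -0.3}, {"dx": 0, "dy": 0, "dz": -0.03, "ax": 0, "ay": 0, "az": 0, "gripper": -0.3}])

```text
time: 6.6
eef_pos: [0.5257, -0.0433, 0.0877]
tcp_rot: [0.641, 0.768, 0.0, 0.0]
contact_force: [-0.4, 0.2, -1.0]
opening: 0.473
finger_force: 30.5
```

>>> jog_arm(increments=[{"dx": 0, "dy": 0, "dz": -0.02, "ax": 0, "ay": 0, "az": 0, "gripper": -0.3}, {"dx": 0, "dy": 0, "dz": -0.02, "ax": 0, "ay": 0, "az": 0, "gripper": -0.3}, {"dx": 0, "dy": 0, "dz": -0.02, "ax": 0, "ay": 0, "az": 0, "gripper": -0.3}])

```text
time: 6.9
eef_pos: [0.5253, -0.0432, 0.0846]
tcp_rot: [0.641, 0.768, -0.0, -0.0]
contact_force: [0.2, -0.4, -0.7]
opening: 0.466
finger_force: 30.5
```

>>> jog_arm(increments=[{"dx": 0, "dy": 0, "dz": -0.01, "ax": 0, "ay": 0, "az": 0, "gripper": -0.3}, {"dx": 0, "dy": 0, "dz": -0.01, "ax": 0, "ay": 0, "az": 0, "gripper": -0.3}, {"dx": 0, "dy": 0, "dz": -0.01, "ax": 0, "ay": 0, "az": 0, "gripper": -0.3}])

```text
time: 7.2
eef_pos: [0.5254, -0.0432, 0.0834]
tcp_rot: [0.641, 0.767, -0.0, -0.0]
contact_force: [0.3, -0.1, -1.1]
opening: 0.471
finger_force: 30.5
```

>>> jog_arm(increments=[{"dx": 0, "dy": 0, "dz": -0.01, "ax": 0, "ay": 0, "az": 0, "gripper": -0.3}, {"dx": 0, "dy": 0, "dz": -0.01, "ax": 0, "ay": 0, "az": 0, "gripper": -0.3}])

```text
time: 7.4
eef_pos: [0.5256, -0.0434, 0.083]
tcp_rot: [0.641, 0.768, -0.0, 0.0]
contact_force: [-2.8, 0.1, 2.7]
opening: 0.468
finger_force: 31.2
```

>>> jog_arm(increments=[{"dx": 0, "dy": 0, "dz": -0.01, "ax": 0, "ay": 0, "az": 0, "gripper": -0.3}, {"dx": 0, "dy": 0, "dz": -0.01, "ax": 0, "ay": 0, "az": 0, "gripper": -0.3}])

```text
time: 7.6
eef_pos: [0.5258, -0.0436, 0.0829]
tcp_rot: [0.641, 0.768, -0.0, -0.0]
contact_force: [-4.3, 0.3, 9.4]
opening: 0.469
finger_force: 32.1
```

Touchdown on the deck, at the expected height. Now I'll release it and rise straight up.

>>> jog_arm(increments=[{"dx": 0, "dy": 0, "dz": 0.01, "ax": 0, "ay": 0, "az": 0, "gripper": 0.0}, {"dx": 0, "dy": 0, "dz": 0.01, "ax": 0, "ay": 0, "az": 0, "gripper": 0.2}, {"dx": 0, "dy": 0, "dz": 0.01, "ax": 0, "ay": 0, "az": 0, "gripper": 0.5}, {"dx": 0, "dy": 0, "dz": 0.01, "ax": 0, "ay": 0, "az": 0, "gripper": 0.5}, {"dx": 0, "dy": 0, "dz": 0.01, "ax": 0, "ay": 0, "az": 0, "gripper": 0.5}, {"dx": 0, "dy": 0, "dz": 0.2, "ax": 0, "ay": 0, "az": 0, "gripper": 0.5}, {"dx": 0, "dy": 0, "dz": 0.5, "ax": 0, "ay": 0, "az": 0, "gripper": 0.5}, {"dx": 0, "dy": 0, "dz": 0.8, "ax": 0, "ay": 0, "az": 0, "gripper": 0.5}, {"dx": 0, "dy": 0, "dz": 1, "ax": 0, "ay": 0, "az": 0, "gripper": 0.5}, {"dx": 0, "dy": 0, "dz": 1, "ax": 0, "ay": 0, "az": 0, "gripper": 0.5}])

```text
time: 8.6
eef_pos: [0.5279, -0.0439, 0.2058]
tcp_rot: [0.641, 0.768, 0.002, 0.004]
contact_force: [-0.4, -0.7, -0.4]
opening: 0.748
finger_force: 0.0
```

```bash
python3 - <<'E'
from plant import get_state, imaging
import cv2,numpy as np
s=get_state();print(s["eef_pos"],s["opening"])
d=imaging.read_camera("wrist");e=imaging.read_camera("scene");np.savez("w4.npz",pos=s["eef_pos"],rot=s["tcp_rot"],**d)
o=np.zeros((480,800,3),np.uint8);o[:,:400]=d["frame"][:,120:520];o[:400,400:]=cv2.resize(e["frame"][180:290,250:360],(400,400));cv2.imwrite("pics/w4.png",o)
E
```

```text
[ 0.52791581 -0.04386996  0.2058043 ] 0.7483282486489419
```

View pics/w4.png

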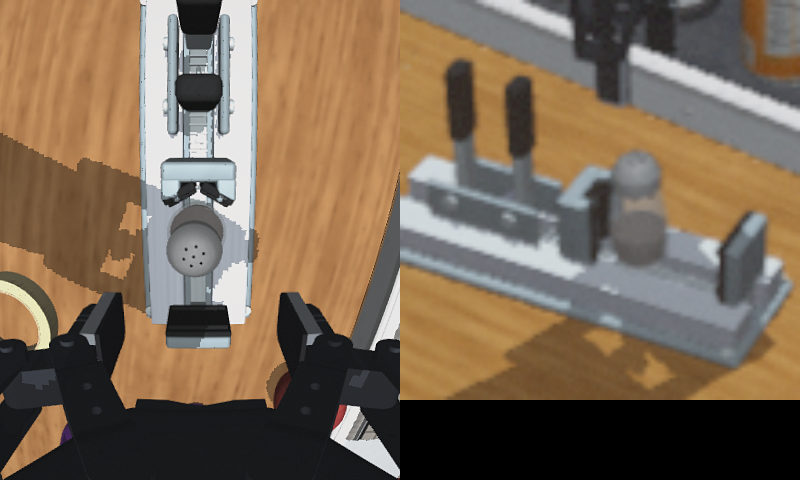

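The shaker stands upright and free, with its cap at (195,250) left, between the fixed jaw and the moving jaw. I'll go to the handles and turn 90°.

>>> jog_arm(increments=[{"dx": -0.05, "dy": 0.2, "dz": 0.05, "ax": 0, "ay": 0, "az": -0.09, "gripper": 0.8}, {"dx": -0.1, "dy": 0.4, "dz": 0.05, "ax": 0, "ay": 0, "az": -0.18, "gripper": 0.8}, {"dx": -0.15, "dy": 0.6, "dz": 0.05, "ax": 0, "ay": 0, "az": -0.27, "gripper": 0.8}, {"dx": -0.18, "dy": 0.8, "dz": 0.05, "ax": 0, "ay": 0, "az": -0.36, "gripper": 0.8}, {"dx": -0.18, "dy": 0.95, "dz": 0.05, "ax": 0, "ay": 0, "az": -0.45, "gripper": 0.8}, {"dx": -0.18, "dy": 0.95, "dz": 0.05, "ax": 0, "ay": 0, "az": -0.54, "gripper": 0.8}, {"dx": -0.18, "dy": 0.95, "dz": 0.05, "ax": 0, "ay": 0, "az": -0.63, "gripper": 0.8}, {"dx": -0.18, "dy": 0.95, "dz": 0.05, "ax": 0, "ay": 0, "az": -0.72, "gripper": 0.8}, {"dx": -0.18, "dy": 0.95, "dz": 0.05, "ax": 0, "ay": 0, "az": -0.81, "gripper": 0.8}, {"dx": -0.18, "dy": 0.95, "dz": 0.05, "ax": 0, "ay": 0, "az": -0.9, "gripper": 0.8}])

```text
time: 9.7
eef_pos: [0.5025, 0.0709, 0.2044]
tcp_rot: [0.986, 0.164, -0.002, -0.001]
contact_force: [0.5, -0.0, -0.6]
opening: 0.9
finger_force: 0.0
```

>>> jog_arm(increments=[{"dx": 0, "dy": 0, "dz": 0, "ax": 0, "ay": 0, "az": -0.09, "gripper": 0.8}, {"dx": 0, "dy": 0, "dz": 0, "ax": 0, "ay": 0, "az": -0.1, "gripper": 0.8}, {"dx": 0, "dy": 0, "dz": 0, "ax": 0, "ay": 0, "az": -0.1, "gripper": 0.8}, {"dx": 0, "dy": 0, "dz": 0, "ax": 0, "ay": 0, "az": -0.1, "gripper": 0.8}])

```text
time: 10.1
eef_pos: [0.5034, 0.0708, 0.2061]
tcp_rot: [0.996, 0.09, -0.001, -0.0]
contact_force: [-1.0, -0.4, -0.0]
opening: 0.898
finger_force: 0.0
```

```bash
python3 - <<'E'
from plant import get_state, imaging
import cv2,numpy as np
s=get_state();print(s["eef_pos"],s["tcp_rot"],s["qpos"],s["opening"])
d=imaging.read_camera("wrist");np.savez("w5.npz",pos=s["eef_pos"],rot=s["tcp_rot"],**d)
cv2.imwrite("pics/w5.png",d["frame"])
E
```

```text
[0.50337664 0.07077097 0.20614948] [ 9.95909896e-01  9.03478687e-02 -8.51935449e-04 -1.27085161e-04] [-6.01423571e-02 -3.51885267e-02  2.02661511e+00 -4.77719440e-06
  1.15188879e+00  1.32971338e+00] 0.8978485235054899
```

View pics/w5.png

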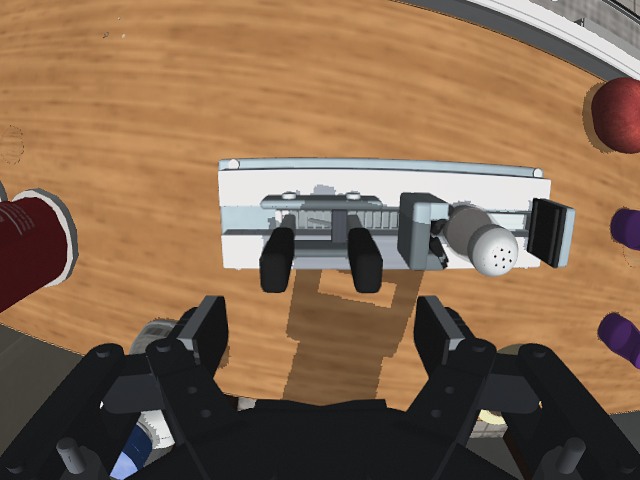

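The handle tops sit symmetrically about the gripper's centre line, at (273,275) and (368,275). I'll lower around them.

>>> jog_arm(increments=[{"dx": 0.02, "dy": 0, "dz": -0.15, "ax": 0, "ay": 0, "az": 0, "gripper": 0.8}, {"dx": 0.02, "dy": 0, "dz": -0.3, "ax": 0, "ay": 0, "az": 0, "gripper": 0.8}, {"dx": 0.02, "dy": 0, "dz": -0.45, "ax": 0, "ay": 0, "az": 0, "gripper": 0.8}, {"dx": 0.02, "dy": 0, "dz": -0.57, "ax": 0, "ay": 0, "az": 0, "gripper": 0.8}, {"dx": 0.02, "dy": 0, "dz": -0.57, "ax": 0, "ay": 0, "az": 0, "gripper": 0.8}, {"dx": 0.02, "dy": 0, "dz": -0.57, "ax": 0, "ay": 0, "az": 0, "gripper": 0.8}], force=28)

```text
time: 10.75
eef_pos: [0.5063, 0.0708, 0.1388]
tcp_rot: [0.996, 0.09, -0.0, -0.0]
contact_force: [0.1, -0.3, 0.2]
opening: 0.9
finger_force: 0.0
```

>>> jog_arm(increments=[{"dx": 0, "dy": 0, "dz": 0, "ax": 0, "ay": 0, "az": 0, "gripper": 0.5}, {"dx": 0, "dy": 0, "dz": 0, "ax": 0, "ay": 0, "az": 0, "gripper": 0.4}, {"dx": 0, "dy": 0, "dz": 0, "ax": 0, "ay": 0, "az": 0, "gripper": 0.3}, {"dx": 0, "dy": 0, "dz": 0, "ax": 0, "ay": 0, "az": 0, "gripper": 0.2}, {"dx": 0, "dy": 0, "dz": 0, "ax": 0, "ay": 0, "az": 0, "gripper": 0.1}, {"dx": 0, "dy": 0, "dz": 0, "ax": 0, "ay": 0, "az": 0, "gripper": 0}, {"dx": 0, "dy": 0, "dz": 0, "ax": 0, "ay": 0, "az": 0, "gripper": -0.1}, {"dx": 0, "dy": 0, "dz": 0, "ax": 0, "ay": 0, "az": 0, "gripper": -0.1}, {"dx": 0, "dy": 0, "dz": 0, "ax": 0, "ay": 0, "az": 0, "gripper": -0.1}], force=28)

```text
time: 11.65
eef_pos: [0.5073, 0.0715, 0.1431]
tcp_rot: [0.996, 0.089, 0.001, -0.001]
contact_force: [-6.9, 2.7, 16.2]
opening: 0.534
finger_force: 27.5
```

```bash
cat > look.py <<'E'
# jaw top and shaker cap in clamp axes, from the scene+top depth
from plant import get_state, imaging
from h import *
import sys
s=get_state();t=imaging.read_camera("top");e=imaging.read_camera("scene")
o=np.array([.5055,.0702]);a=np.deg2rad(10.2);ex=np.array([np.sin(a),-np.cos(a)]);ey=np.array([np.cos(a),np.sin(a)])
for n,d in(("top",t),("scene",e)):
    P=cloud(d);Z=P[...,2];X=(P[...,:2]-o)@ex;Y=(P[...,:2]-o)@ey
    for k,lo,hi,x0,x1 in(("cap",.1,.13,.08,.16),("jaw",.07,.088,.12,.22)):
        m=(Z>lo)&(Z<hi)&(X>x0)&(X<x1)&(abs(Y)<.04)&(d["depth"]>0)
        if m.sum()>5: print(n,k,m.sum(),"X",np.percentile(X[m],[3,50,97]).round(4),"Y",np.percentile(Y[m],[3,97]).round(4))
cv2.imwrite(sys.argv[1],cv2.resize(e["frame"][170:290,240:370],(650,600),interpolation=cv2.INTER_CUBIC))
E
python3 look.py pics/p1.png
```

```text
top cap 205 X [0.1006 0.1152 0.1298] Y [-0.0178  0.0111]
top jaw 222 X [0.1278 0.1693 0.1792] Y [-0.0231  0.0219]
scene cap 127 X [0.1044 0.1195 0.1321] Y [-0.0198  0.0061]
scene jaw 178 X [0.1211 0.1676 0.1804] Y [-0.0251  0.0199]
```

The first full squeeze reached the 45 mm stop and drew the jaw about 23 mm. Second pump, more slowly.

>>> jog_arm(increments=[{"dx": 0, "dy": 0, "dz": 0, "ax": 0, "ay": 0, "az": 0, "gripper": 0.3}, {"dx": 0, "dy": 0, "dz": 0, "ax": 0, "ay": 0, "az": 0, "gripper": 0.6}, {"dx": 0, "dy": 0, "dz": 0, "ax": 0, "ay": 0, "az": 0, "gripper": 0.7}, {"dx": 0, "dy": 0, "dz": 0, "ax": 0, "ay": 0, "az": 0, "gripper": 0.7}, {"dx": 0, "dy": 0, "dz": 0, "ax": 0, "ay": 0, "az": 0, "gripper": 0.7}, {"dx": 0, "dy": 0, "dz": 0, "ax": 0, "ay": 0, "az": 0, "gripper": 0.7}])

```text
time: 12.35
eef_pos: [0.5061, 0.0707, 0.1385]
tcp_rot: [0.996, 0.089, -0.0, 0.0]
contact_force: [-1.1, 0.7, -0.2]
opening: 0.853
finger_force: 0.0
```

>>> jog_arm(increments=[{"dx": 0, "dy": 0, "dz": 0, "ax": 0, "ay": 0, "az": 0, "gripper": 0.48}, {"dx": 0, "dy": 0, "dz": 0, "ax": 0, "ay": 0, "az": 0, "gripper": 0.42}, {"dx": 0, "dy": 0, "dz": 0, "ax": 0, "ay": 0, "az": 0, "gripper": 0.36}, {"dx": 0, "dy": 0, "dz": 0, "ax": 0, "ay": 0, "az": 0, "gripper": 0.3}, {"dx": 0, "dy": 0, "dz": 0, "ax": 0, "ay": 0, "az": 0, "gripper": 0.24}, {"dx": 0, "dy": 0, "dz": 0, "ax": 0, "ay": 0, "az": 0, "gripper": 0.18}, {"dx": 0, "dy": 0, "dz": 0, "ax": 0, "ay": 0, "az": 0, "gripper": 0.12}, {"dx": 0, "dy": 0, "dz": 0, "ax": 0, "ay": 0, "az": 0, "gripper": 0.06}, {"dx": 0, "dy": 0, "dz": 0, "ax": 0, "ay": 0, "az": 0, "gripper": 0}, {"dx": 0, "dy": 0, "dz": 0, "ax": 0, "ay": 0, "az": 0, "gripper": 0}])

```text
time: 13.35
eef_pos: [0.5063, 0.0713, 0.1419]
tcp_rot: [0.996, 0.089, -0.001, -0.001]
contact_force: [-9.1, 2.8, 17.1]
opening: 0.538
finger_force: 26.7
```

```bash
python3 look.py pics/p2.png
```

```text
top cap 208 X [0.1006 0.1151 0.1299] Y [-0.018   0.0113]
top jaw 226 X [0.1269 0.1477 0.1575] Y [-0.0237  0.0221]
scene cap 129 X [0.1046 0.12   0.1322] Y [-0.0193  0.0063]
scene jaw 182 X [0.1215 0.146  0.159 ] Y [-0.026   0.0205]
```

The face is now at about x = 139 mm, just short of the shaker. The third pump goes slower, with a lower force at first.

>>> jog_arm(increments=[{"dx": 0, "dy": 0, "dz": 0, "ax": 0, "ay": 0, "az": 0, "gripper": 0.3}, {"dx": 0, "dy": 0, "dz": 0, "ax": 0, "ay": 0, "az": 0, "gripper": 0.6}, {"dx": 0, "dy": 0, "dz": 0, "ax": 0, "ay": 0, "az": 0, "gripper": 0.7}, {"dx": 0, "dy": 0, "dz": 0, "ax": 0, "ay": 0, "az": 0, "gripper": 0.7}, {"dx": 0, "dy": 0, "dz": 0, "ax": 0, "ay": 0, "az": 0, "gripper": 0.7}, {"dx": 0, "dy": 0, "dz": 0, "ax": 0, "ay": 0, "az": 0, "gripper": 0.5}], force=25)

```text
time: 14.05
eef_pos: [0.5061, 0.0707, 0.1384]
tcp_rot: [0.996, 0.089, -0.0, 0.0]
contact_force: [0.6, -0.5, -0.0]
opening: 0.751
finger_force: 0.0
```

>>> jog_arm(increments=[{"dx": 0, "dy": 0, "dz": 0, "ax": 0, "ay": 0, "az": 0, "gripper": 0.46}, {"dx": 0, "dy": 0, "dz": 0, "ax": 0, "ay": 0, "az": 0, "gripper": 0.43}, {"dx": 0, "dy": 0, "dz": 0, "ax": 0, "ay": 0, "az": 0, "gripper": 0.4}, {"dx": 0, "dy": 0, "dz": 0, "ax": 0, "ay": 0, "az": 0, "gripper": 0.37}, {"dx": 0, "dy": 0, "dz": 0, "ax": 0, "ay": 0, "az": 0, "gripper": 0.34}, {"dx": 0, "dy": 0, "dz": 0, "ax": 0, "ay": 0, "az": 0, "gripper": 0.31}, {"dx": 0, "dy": 0, "dz": 0, "ax": 0, "ay": 0, "az": 0, "gripper": 0.28}, {"dx": 0, "dy": 0, "dz": 0, "ax": 0, "ay": 0, "az": 0, "gripper": 0.25}, {"dx": 0, "dy": 0, "dz": 0, "ax": 0, "ay": 0, "az": 0, "gripper": 0.22}, {"dx": 0, "dy": 0, "dz": 0, "ax": 0, "ay": 0, "az": 0, "gripper": 0.19}])

```text
time: 15.05
eef_pos: [0.5062, 0.0713, 0.141]
tcp_rot: [0.996, 0.089, -0.001, -0.001]
contact_force: [-7.0, 3.4, 14.0]
opening: 0.601
finger_force: 16.7
```

>>> jog_arm(increments=[{"dx": 0, "dy": 0, "dz": 0, "ax": 0, "ay": 0, "az": 0, "gripper": 0.16}, {"dx": 0, "dy": 0, "dz": 0, "ax": 0, "ay": 0, "az": 0, "gripper": 0.13}, {"dx": 0, "dy": 0, "dz": 0, "ax": 0, "ay": 0, "az": 0, "gripper": 0.1}, {"dx": 0, "dy": 0, "dz": 0, "ax": 0, "ay": 0, "az": 0, "gripper": 0.07}, {"dx": 0, "dy": 0, "dz": 0, "ax": 0, "ay": 0, "az": 0, "gripper": 0.04}, {"dx": 0, "dy": 0, "dz": 0, "ax": 0, "ay": 0, "az": 0, "gripper": 0}, {"dx": 0, "dy": 0, "dz": 0, "ax": 0, "ay": 0, "az": 0, "gripper": 0}])

```text
time: 15.75
eef_pos: [0.5062, 0.0714, 0.1412]
tcp_rot: [0.996, 0.089, -0.001, -0.001]
contact_force: [-8.0, 4.1, 15.0]
opening: 0.589
finger_force: 23.8
```

```bash
python3 look.py pics/p3.png
```

```text
top cap 209 X [0.089  0.1038 0.1185] Y [-0.0162  0.0134]
top jaw 220 X [0.1223 0.1367 0.1463] Y [-0.0238  0.0215]
scene cap 131 X [0.0915 0.1083 0.1207] Y [-0.0178  0.0076]
scene jaw 146 X [0.1215 0.1384 0.1478] Y [-0.0256  0.0226]
```

View pics/p3.png

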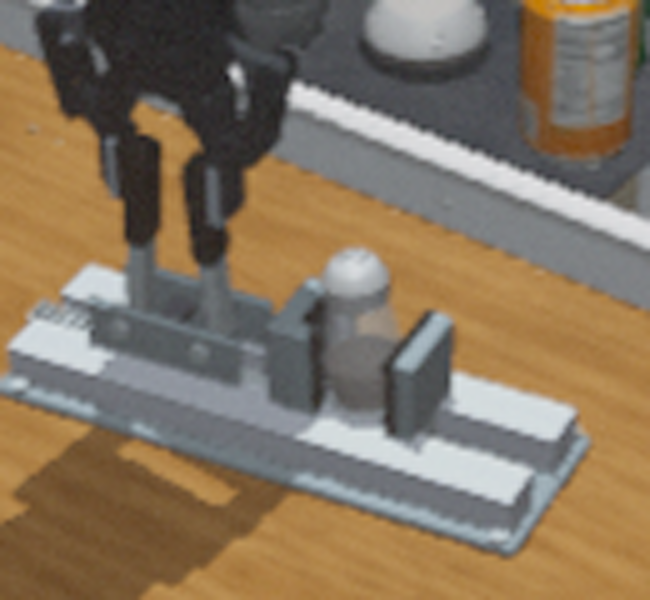

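The shaker sits in the V with its cap at (357,272) in the crop. The jaw is against it, and the handles stopped at 50 mm, before their end stop. I'll firm up the grip to 30 N, let it settle and check that it's upright.

>>> jog_arm(increments=[{"dx": 0, "dy": 0, "dz": 0, "ax": 0, "ay": 0, "az": 0, "gripper": 0}, {"dx": 0, "dy": 0, "dz": 0, "ax": 0, "ay": 0, "az": 0, "gripper": 0}, {"dx": 0, "dy": 0, "dz": 0, "ax": 0, "ay": 0, "az": 0, "gripper": 0}, {"dx": 0, "dy": 0, "dz": 0, "ax": 0, "ay": 0, "az": 0, "gripper": 0}, {"dx": 0, "dy": 0, "dz": 0, "ax": 0, "ay": 0, "az": 0, "gripper": 0}, {"dx": 0, "dy": 0, "dz": 0, "ax": 0, "ay": 0, "az": 0, "gripper": 0}], force=30)

```text
time: 16.45
eef_pos: [0.5062, 0.0714, 0.1413]
tcp_rot: [0.996, 0.089, -0.001, -0.001]
contact_force: [-8.5, 3.5, 15.4]
opening: 0.581
finger_force: 28.9
```

```bash
python3 look.py pics/p4.png && python3 - <<'E'
from h import *
from plant import imaging
d=imaging.read_camera("scene")
o=np.array([.5055,.0702]);a=np.deg2rad(10.2);ex=np.array([np.sin(a),-np.cos(a)]);ey=np.array([np.cos(a),np.sin(a)])
E=np.linalg.inv(d["extrinsics"]);K=d["camera_matrix"]
def px(X,Y,z):
    c=E[:3,:3]@np.r_[o+X*ex+Y*ey,z]+E[:3,3];return K[0,0]*c[0]/-c[2]+K[0,2],-K[1,1]*c[1]/-c[2]+K[1,2]
# silhouette check: expected crop pixels of an upright shaker axis at seat
for z in(.03,.06,.105,.12):
    u,v=px(.107,0,z);print(z,((u-240)*5,(v-170)*5))
E
```

```text
top cap 207 X [0.089  0.1038 0.1186] Y [-0.0161  0.0136]
top jaw 221 X [0.1223 0.1365 0.1463] Y [-0.0237  0.0222]
scene cap 132 X [0.0919 0.1074 0.1202] Y [-0.0182  0.0072]
scene jaw 155 X [0.1216 0.139  0.1482] Y [-0.0262  0.0211]
0.03 (np.float64(363.43631578932644), np.float64(399.13687369809224))
0.06 (np.float64(362.71610453535715), np.float64(352.9402234378882))
0.105 (np.float64(361.60200118759604), np.float64(281.47807614905037))
0.12 (np.float64(361.22128342171663), np.float64(257.0576225928832))
```

The shaker is upright, seated to within about 3 mm, and hasn't moved between looks. The fingers squeeze with 29 N, which puts about 10 N on the glass. Handing in.

```bash
python3 -c "
from plant import job;print(job.sign_off())"
```

```text
the job is handed in; nothing more can be done
None
```

I handed the job in with the shaker upright in the V of the fixed jaw after three pumps, and the gripper still squeezing the handles at about 29 N per finger (roughly 10 N on the glass by the given formula); the hand-in did not report a verdict.

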